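# Hang the charged pipette back on the crowded stand

### The job

Take the electronic pipette off the single charger and hang it in the free fork of the pipette stand, finger hook towards the rail like the others, lowering it until its shoulders sit fully home inside the fork's raised edge before you let go. The fork can sit a little to one side on its clamp, so feel for its slot with a light touch and never force the pipette against it, and do not knock the pipettes hanging beside it.

Things in the scene. Friction and masses are not known exactly. Their poses are not given: they have to be found in the camera images.
- pipette: Off-white electronic pipette, 0.12 to 0.22 kg, upright on the charger at first. Origin: centre of the underside of its head (the shoulder that rests on a fork); z up, x from display (front) to finger hook (back). Head 36 (x) by 42 (y) mm, z 0 to 64, button on top to z 72. Below it a square handle 26 x 26 mm down to z -96, then a 17 mm barrel and tip cone down to z -168.
- grip (a point): Point on the pipette's axis at z 46 mm, the middle of the head's flat gripping faces. Gripped front to back (across its 36 mm, along the pipette's x) the fingers stay clear of the neighbours and above the finger hook.
- hook_tip (a point): End of the pipette's finger hook, at x 43, z 14 mm in the pipette's frame. The hook leaves the back of the head at z 9 to 21 mm and is 12 mm wide.
- charger: Fixed off-white charger: base 125 x 95 x 16 mm, column behind, one fork on top. Origin: on the bench below the seat's centre; the seat is at z 205 mm. The fork is as described for fork_front, but its slot is 32 mm wide and fixed in the middle. The pipette comes off by lifting it more than 5 mm, over the lips, and drawing it out to the charger's -x until it is clear.
- stand: Fixed pipette stand: white base 140 x 360 x 12 mm, two uprights, aluminium rail along y, 195 mm up, straight above the origin (centre of the base's underside). Forks open to -x. Five clamps on the rail, about 64 mm apart, the middle one at y 0; the free one is the second, third or fourth.
- holder_free: Black clamp, 34 mm wide, of the free place, fixed on the rail. Origin: 45 mm in front of the rail's middle, at seat height, on the clamp's middle line; x to the rail, y along it, z up. Its grey fork slides along y on the clamp: the slot's middle stands anywhere from y -9 to +9 mm; this offset is not measured. Shifting it takes over 40 N. Pipette home: its origin at x 0, z 0, y = slot's middle.
- fork_front (a point): Point at x -25.5, y 0, z 0 of holder_free, in the plane of the prongs' flat, square front ends (does not move with the fork). Two prongs, y 15 to 26.5 mm either side of the slot's middle, 9 mm thick below seat height; slot 30 mm wide, closed at x +15.5. Raised edge 5 mm high: a lip at each front end (x -25.5 to -20.5) and outer cheeks 24 mm from the middle.
- p1: A pipette of the same shape and frame as pipette, hanging loose on its own fork of the stand, one of the neighbours; origin at the middle of the underside of its head.
- p2: A pipette of the same shape and frame as pipette, hanging loose on its own fork of the stand, one of the neighbours; origin at the middle of the underside of its head.
- p3: A pipette of the same shape and frame as pipette, hanging loose on its own fork of the stand, one of the neighbours; origin at the middle of the underside of its head.
- p4: A pipette of the same shape and frame as pipette, hanging loose on its own fork of the stand, one of the neighbours; origin at the middle of the underside of its head.

How it is judged:
By the outcome, as a careful person would: the job done as asked, in the order asked, and still so for the second after the job is handed in, with the robot touching nothing.
It also fails if it takes over 54 s, if anything falls off the work surface, if the arm or the gripper's body presses on something with over 40 N, if the wrist force passes 120 N, or if a joint passes its speed limit or range.

### The arm

A 6-joint arm with a two-finger parallel gripper is mounted at the origin on the work surface. World frame = base frame: x ahead of the robot, y to its left, z up, the work surface at z = 0. Lengths are in m, angles in rad, forces in N, time in s.
With the tool pointing down it reaches from about 0.325 to 0.75 m from the base axis. Payload 7.6 kg.
Tool frame: the origin (TCP) lies midway between the tips of the shut fingers; the grasp point (between the pads) lies 19 mm behind it; z points along the fingers, y is the line along which they close (so a half turn about z gives the same grasp; the last joint's range is limited). The gripper opens to 85 mm and grips with 20 to 120 N. Pads are 22 mm wide; open, the fingers measure 114 mm over their backs; the gripper's body (76 mm by 85 mm) begins 54 mm behind the grasp point. The pads swing forward as they close: fully open they stand 13 mm farther back than shut.
Start: joints at [-0.07, 0.052, 1.401, -0, 1.689, -0.07], TCP at [0.525, 0, 0.231] pointing down, gripper open.
Joint ranges: [-2.9, 2.9], [-0.91, 2.17], [0.12, 2.37], [-1.06, 4.2], [0.26, 2.73], [-2.93, 2.93]. Speed limits (rad/s): [2.57, 2.57, 3.01, 3.14, 3.14, 3.14].

### API

Orientations are given as a unit quaternion [w, x, y, z].
In Python, from plant import telemetry, capture, job gives the robot as it stands.
- The arm moves only by the tool move_arm, never from a script. Its argument "steps" is a list that holds one entry, the list of rows, each a list of 7 numbers: the shift along the tool's x, y, z in m, then the turn, a rotation vector about the tool's x, y, z in degrees, then the finger opening in m, from 0 to 0.0854. A call has 1 to 10 rows; each row is the pose to reach, as a shift and turn from the pose commanded when the call began, along the tool's axes at that moment; what a row does not reach only later rows make up. A row lasts 1/8 s, in which the tool goes at most 62.5 mm and 10.7 degrees, less where a joint would pass 70% of its speed; a pose out of reach is approached as far as the arm can. A call with a gripper value outside its range is refused whole. The fingers move at their own pace and stop on an object; the grip force is fixed at half the most. Time passes only in rows, so rows that repeat a pose let the fingers close. It gives the time, the measured TCP pose, the force, the opening and the grip force at its end, in the units of the state.
- telemetry.get_state(): the state, without advancing time (a new reading comes with each control period).
- capture(name): name is "scene" or "side" or "wrist"; returns a dict with "frame" (420x560x3 uint8, red, green, blue), "fovy" (degrees; the focal length in pixels is half the picture's height over the tangent of half this angle, whatever the lens; pixels are square), "cx", "cy" (the principal point, pixels), "k1" (the pictures are not rectified: a ray, as slopes to the right and down, at radius r is drawn at 1 + k1 r^2 times it, then the intrinsics apply), "world_to_cam" (4x4, takes a point from world to camera coordinates); the wrist camera has in their place "hand_eye" (4x4, takes a point from camera to tool coordinates, whose origin is the TCP and whose axes are the flange's). Camera axes: x right, y up, looking along -z (the intrinsics and any distortion apply to the point x, -y, -z); pixel columns grow to the right and rows downward; lengths in m; the calibration is good to about 2 mm. A picture is of the moment at which its call begins: read the wrist's pose just before it. There is no depth.
- job.hand_in(): hands the job in; it is judged then, once.
The state is a dict: "clock": time; "qpos": joint angles; "joint_vel": joint speeds; "joint_torque": joint torques, N m; "eef_pos": TCP position; "orientation": TCP orientation; "wrist_force": force on the tool from outside, world axes, zero at the start; "wrist_torque": the same for the moment, N m; "grip_width": finger opening in m; "grasp_force": force on a finger pad.
Only numpy, scipy, OpenCV 4.12 (cv2) and the standard library are available. Lean on these libraries where they do the work, as an engineer would, in place of code of your own. Each camera call takes 0.05 s, during which the arm holds its last target. There are 200 camera calls.

## Working session

There is one attempt and no reset: what is moved stays moved. The work goes in short steps, Python scripts to look and compute and a tool call to move; the robot and the scene stay as the last step left them, time stands still between calls to the robot, and variables do not carry over. Pictures are saved under pics/ and viewed, at most 10 in all, crops included, and the job is handed in when it is done.

Besides the shell and the picture viewer there is one more tool, called after "Request:" as name([rows], argument=value, ...), one row to a line, values as JSON. move_arm: Moves the arm, as the interface text tells. Its arguments: {"type":"object","properties":{"steps":{"type":"array","items":{"type":"array","items":{"type":"array","items":{"type":"number"}}}}},"required":["steps"]}

```bash
mkdir -p pics
cat > h.py <<'E'
import numpy as np, cv2, json
from scipy.spatial.transform import Rotation as R
from scipy.optimize import least_squares
from plant import telemetry, capture, job
def shot(n,f):
    st=telemetry.get_state(); c=capture(n); cv2.imwrite('pics/'+f+'.png',c['frame'][:,:,::-1])
    if 'hand_eye' in c:
        T=np.eye(4); q=st['orientation']; T[:3,:3]=R.from_quat([q[1],q[2],q[3],q[0]]).as_matrix(); T[:3,3]=st['eef_pos']
        W=np.linalg.inv(T@np.array(c['hand_eye']))
    else: W=np.array(c['world_to_cam'])
    d=dict(W=W.tolist(),fovy=float(c['fovy']),cx=float(c['cx']),cy=float(c['cy']),k1=float(c['k1']))
    json.dump(d,open('pics/'+f+'.json','w')); return st
def cam(f): return json.load(open('pics/'+f+'.json'))
def proj(c,P):
    P=np.atleast_2d(P); W=np.array(c['W']); p=P@W[:3,:3].T+W[:3,3]
    s=np.c_[p[:,0]/-p[:,2],-p[:,1]/-p[:,2]]; r2=(s**2).sum(1,keepdims=True)
    s=s*(1+c['k1']*r2); f=210/np.tan(np.radians(c['fovy'])/2)
    return s*f+[c['cx'],c['cy']]
def tri(obs,x0=(0.5,0,0.2)):
    g=lambda x:np.concatenate([(proj(cam(f),x)[0]-uv) for f,uv in obs])
    s=least_squares(g,x0); return s.x,np.abs(s.fun).max()
def up(f,box,k,o):
    im=cv2.imread('pics/'+f+'.png')[box[1]:box[3],box[0]:box[2]]
    cv2.imwrite('pics/'+o+'.png',cv2.resize(im,None,fx=k,fy=k,interpolation=cv2.INTER_CUBIC))
E
python3 - <<'E'
from h import *
for n in ['scene','side','wrist']: st=shot(n,n+'0')
print(st)
for n in ['scene','side']:
    W=np.array(cam(n+'0')['W']); print(n,-W[:3,:3].T@W[:3,3],W[2,:3])
a=[cv2.imread(f'pics/{n}0.png') for n in ['scene','side']]
E
```

```text
{'clock': 0.1, 'qpos': array([-7.03675273e-02,  5.27716115e-02,  1.40159936e+00, -1.86354962e-06,
        1.68860988e+00, -7.03196693e-02]), 'joint_vel': array([ 0.00121062, -0.00142607, -0.00509983, -0.00147389,  0.00144646,
       -0.00032698]), 'joint_torque': array([ 2.37367596e-03, -3.82580674e+01, -3.60984743e+01, -5.21182415e-05,
        4.78979055e-03, -6.69374316e-06]), 'eef_pos': array([5.24736485e-01, 5.55095342e-06, 2.30569817e-01]), 'orientation': array([-5.23477206e-04,  7.07123608e-01,  7.07089613e-01, -4.55790119e-04]), 'wrist_force': array([-0.27989265, -0.2107039 , -0.02618522]), 'wrist_torque': array([ 0.03303904,  0.0509162 , -0.0111974 ]), 'grasp_force': 0.0, 'grip_width': 0.08543403489187928}
scene [1.17105605 0.26515838 0.5945134 ] [0.78205911 0.29840903 0.54711571]
side [0.29050079 0.60630399 0.72925331] [-0.31229026  0.68521698  0.65799125]
```

View pics/scene0.png

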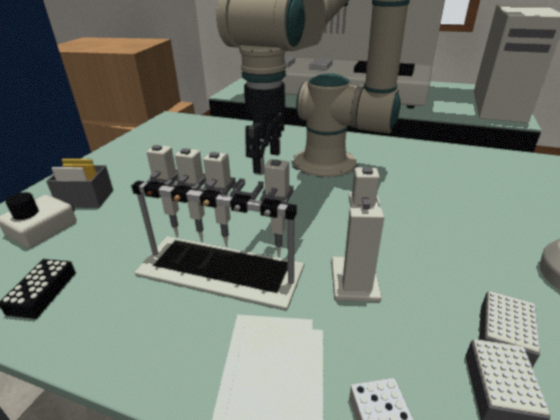

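View pics/side0.png

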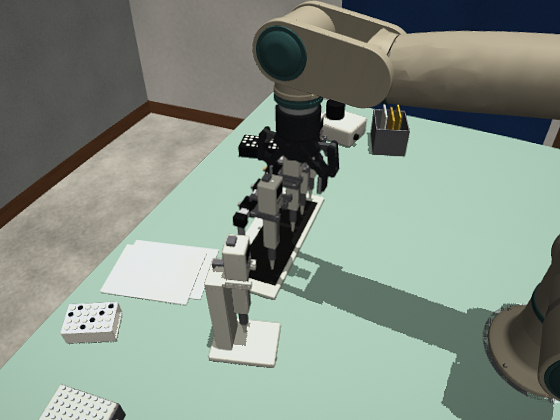

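The scene view shows the stand (base at about px 140–300, 245–295), with four pipettes and the fourth place free at about (250,190). The charger and its pipette are at about (360,180–290), and both open towards the robot. I'll enlarge these next.

Run:
```python
from h import *
up('scene0',(125,135,395,305),2.9,'c1')
up('side0',(195,135,345,370),2.5,'c2')
```

```text
(no output)
```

View pics/c1.png

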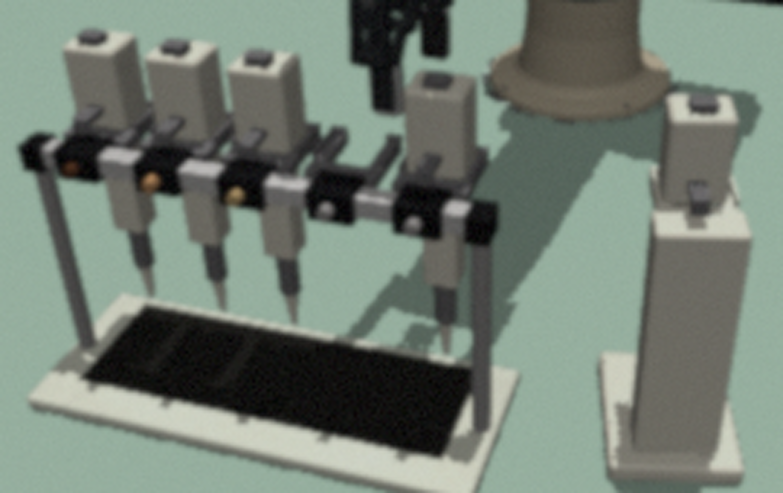

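View pics/c2.png

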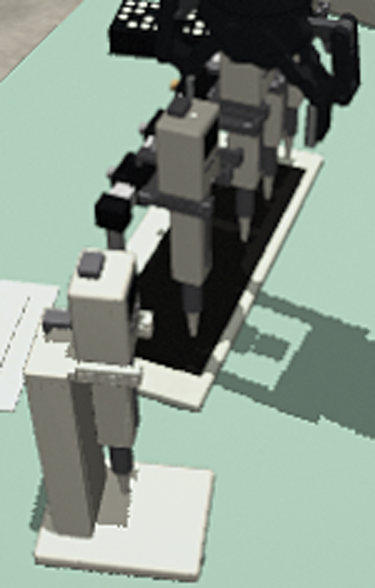

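```bash
cat > fit.py <<'E'
from h import *
S=lambda u,v:np.array([125+u/2.9,135+v/2.9]); D=lambda u,v:np.array([195+u/2.5,135+v/2.5])
def fit(obs,n,x0,world,name):
    F=lambda x:np.concatenate([proj(cam(f),world(x,P))[0]-uv for f,uv,P in obs])
    s=least_squares(F,x0,loss='soft_l1'); print(name,np.round(s.x,4)); print(np.round(F(s.x).reshape(-1,2),1).tolist()); return s.x
def wp(x,P):  # x,y,z,yaw
    c,s_=np.cos(x[3]),np.sin(x[3]); return np.array([x[0]+c*P[0]-s_*P[1],x[1]+s_*P[0]+c*P[1],x[2]+P[2]])
hx,hy=.018,.021
print('but chg',tri([('scene0',S(703,103)),('side0',D(91,264))]),'but p4',tri([('scene0',S(437,81)),('side0',D(180,107))]))
s0,d0='scene0','side0'
fit([(s0,S(667,123),(hx,-hy,.064)),(s0,S(728,125),(hx,hy,.064)),(s0,S(737,98),(-hx,hy,.064)),(s0,S(671,97),(-hx,-hy,.064)),(s0,S(703,103),(0,0,.071)),
 (d0,D(70,298),(hx,hy,.064)),(d0,D(130,302),(-hx,hy,.064)),(d0,D(135,258),(-hx,-hy,.064)),(d0,D(82,250),(hx,-hy,.064)),(d0,D(91,264),(0,0,.071))],4,[.6,.1,.2,0],wp,'pip')
fit([(s0,S(407,103),(hx,-hy,.064)),(s0,S(467,107),(hx,hy,.064)),(s0,S(475,80),(-hx,hy,.064)),(s0,S(420,75),(-hx,-hy,.064)),(s0,S(437,81),(0,0,.071)),
 (d0,D(158,130),(hx,hy,.064)),(d0,D(207,136),(-hx,hy,.064)),(d0,D(218,108),(-hx,-hy,.064)),(d0,D(180,107),(0,0,.071))],4,[.6,0,.2,0],wp,'p4')
w0=lambda x,P: wp([x[0],x[1],0,x[2]],P)
fit([(s0,S(600,356),(-.0625,-.0475,.016)),(s0,S(742,470),(.0625,.0475,.016)),(s0,S(610,472),(.0625,-.0475,.016)),
 (d0,D(213,472),(-.0625,-.0475,.016)),(d0,D(200,568),(-.0625,.0475,.016)),(d0,D(36,557),(.0625,.0475,.016))],3,[.6,.1,0],w0,'charger base')
fit([(s0,S(30,402),(.07,-.18,.012)),(s0,S(125,296),(-.07,-.18,.012)),(s0,S(518,374),(-.07,.18,.012)),(s0,S(474,486),(.07,.18,.012)),(d0,D(198,402),(-.07,.18,.012)),(d0,D(323,157),(-.07,-.18,.012))],3,[.6,-.1,0],w0,'stand')
E
python3 fit.py
```

```text
but chg (array([0.54864588, 0.20367995, 0.27338367]), np.float64(0.3044250693915558)) but p4 (array([0.56735784, 0.03551387, 0.27198072]), np.float64(0.36348292168395346))
pip [0.5428 0.2024 0.2005 0.247 ]
[[0.4, 0.0], [3.4, 0.1], [-2.1, -0.0], [-2.4, -0.3], [-0.6, -0.9], [-2.6, -0.1], [-3.0, 1.1], [1.1, -0.7], [-0.3, -0.0], [3.8, 1.7]]
p4 [0.5623 0.0354 0.1986 0.1916]
[[-1.5, -0.9], [-0.0, -1.1], [-0.2, -0.4], [-2.6, 0.2], [0.6, -0.4], [-1.3, 1.7], [-1.0, 1.9], [-0.3, -0.7], [2.5, 2.0]]
charger base [0.5436 0.2039 0.3126]
[[-1.6, -2.2], [1.5, -0.7], [-0.1, -2.1], [-0.3, -2.7], [-0.2, 1.6], [-2.0, -0.3]]
stand [ 0.6118 -0.087   0.0466]
[[-1.3, -1.4], [-1.1, -1.5], [1.6, -2.2], [0.1, 4.2], [-0.1, 2.7], [-0.3, -0.6]]
```

Request:
move_arm([
  [[0,0,-0.06,0,0,0,0.085],[0,0,-0.12,0,0,0,0.085],[0.03,-0.04,-0.17,0,0,0,0.085],[0.06,-0.06,-0.19,0,0,0,0.085],[0.06,-0.06,-0.19,0,0,0,0.085],[0.06,-0.06,-0.19,0,0,0,0.085]],
])

```text
clock: 0.9
eef_pos: [0.4652, 0.0599, 0.4203]
orientation: [-0.0, 0.707, 0.707, -0.001]
wrist_force: [0.6, 0.4, 0.3]
grip_width: 0.0849
grasp_force: 0.0
```

Run:
```python
from h import *
st=shot('wrist','w1'); print(st['eef_pos'],st['orientation'],st['qpos']); c=cam('w1')
W=np.array(c['W']);print(-W[:3,:3].T@W[:3,3],-W[2,:3],c['fovy'])
print(proj(c,[[.543,.203,.265],[.562,.035,.265],[.56,-.03,.2]]))
print(np.array(capture('wrist')['hand_eye']).round(3))
up('w1',(0,0,560,420),1.4,'w1u')
```

```text
[0.46516854 0.05989033 0.42031315] [-3.79474783e-04  7.07025999e-01  7.07187234e-01 -5.56299763e-04] [ 4.93979060e-02 -5.50012709e-02  1.13151072e+00 -2.09815830e-04
  2.06641729e+00  4.90702247e-02]
[0.46499875 0.13473528 0.5625965 ] [-0.00135066 -0.29504087 -0.95548368] 62.08524299276639
[[380.8289957    7.22254029]
 [387.08738797 213.99890503]
 [363.28458107 250.09654434]]
[[-0.     0.956  0.295  0.075]
 [ 1.     0.     0.    -0.   ]
 [ 0.     0.295 -0.956 -0.142]
 [ 0.     0.     0.     1.   ]]
```

View pics/w1u.png

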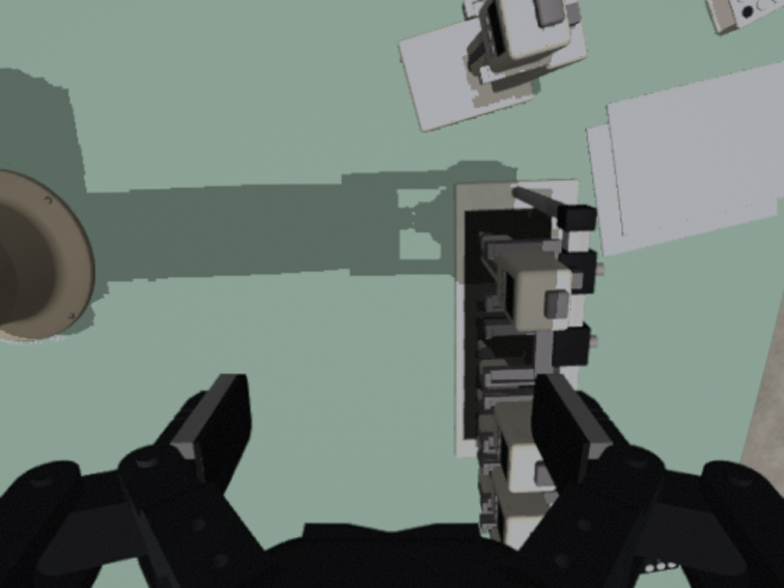

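The wrist view (×1.4) shows the charger base edge at (423,131)–(535,95), yawed about +17°. The stand base edge runs (456,184)–(577,180), yawed about 0–2°. The free clamp is at (572,345), with its prongs near (485–535, 325) and (490–535, 378). I'll take a second wrist view closer to the charger.

Request:
move_arm([
  [[0.06,0.03,0,0,0,0,0.085],[0.11,0.06,0,0,0,0,0.085],[0.11,0.06,0,0,0,0,0.085],[0.11,0.06,0,0,0,0,0.085]],
])

```text
clock: 1.5
eef_pos: [0.5254, 0.1695, 0.4201]
orientation: [-0.0, 0.707, 0.707, -0.001]
wrist_force: [0.7, -1.3, 0.7]
grip_width: 0.085
grasp_force: 0.0
```

Run:
```python
from h import *
st=shot('wrist','w2'); print(st['eef_pos'])
print(proj(cam('w2'),[[.543,.203,.265],[.562,.035,.265],[.56,-.03,.2]]))
up('w2',(230,80,490,275),3,'w2u')
```

```text
[0.52538175 0.16949894 0.42008495]
[[300.6972057  148.84168479]
 [316.7705949  318.26515856]
 [308.12650597 331.56233156]]
```

View pics/w2u.png

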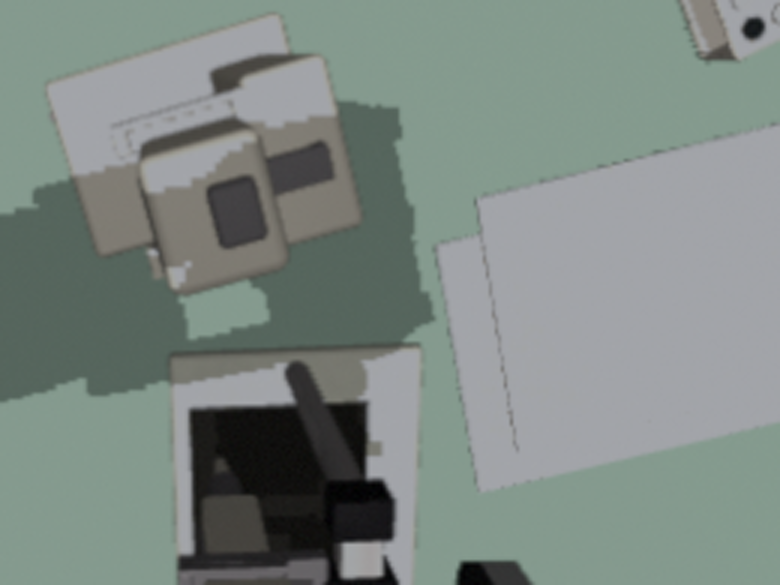

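```bash
cat > fit2.py <<'E'
import io,contextlib
with contextlib.redirect_stdout(io.StringIO()): from fit import *
B=lambda u,v:np.array([230+u/3,80+v/3]); A=lambda u,v:np.array([u/1.4,v/1.4])
w1,w2='w1','w2'
print('head top corner tri from w2+side/scene', tri([(w2,B(289,260)),(s0,S(667,123))]), tri([(w2,B(178,294)),(d0,D(135,258))]),tri([(w2,B(140,160)),(d0,D(130,302)),(s0,S(737,98))]))
fit([(s0,S(667,123),(hx,-hy,.064)),(s0,S(737,98),(-hx,hy,.064)),(s0,S(671,97),(-hx,-hy,.064)),
 (d0,D(130,302),(-hx,hy,.064)),(d0,D(135,258),(-hx,-hy,.064)),(d0,D(82,250),(hx,-hy,.064))]+
 [(w2,B(*p),q) for p,q in zip([(140,160),(252,128),(289,260),(178,294)]*2,[(-hx,hy,.064),(hx,hy,.064),(hx,-hy,.064),(-hx,-hy,.064)]*2)],4,[.54,.2,.2,.27],wp,'pip')
fit([(s0,S(600,356),(-.0625,-.0475,.016)),(s0,S(742,470),(.0625,.0475,.016)),(s0,S(610,472),(.0625,-.0475,.016)),
 (d0,D(213,472),(-.0625,-.0475,.016)),(d0,D(200,568),(-.0625,.0475,.016)),
 (w2,B(46,87),(-.0625,.0475,.016)),(w2,B(102,256),(-.0625,-.0475,.016)),(w2,B(278,13),(.0625,.0475,.016)),
 (w1,A(400,42),(-.0625,.0475,.016)),(w1,A(423,131),(-.0625,-.0475,.016))],3,[.6,.1,0],w0,'charger base')
so=[(s0,S(30,402),(.07,-.18,.012)),(s0,S(125,296),(-.07,-.18,.012)),(s0,S(518,374),(-.07,.18,.012)),(s0,S(474,486),(.07,.18,.012)),(d0,D(198,402),(-.07,.18,.012)),(d0,D(323,157),(-.07,-.18,.012)),
 (w2,B(172,354),(-.07,.18,.012)),(w2,B(420,346),(.07,.18,.012)),(w1,A(456,184),(-.07,.18,.012)),(w1,A(577,180),(.07,.18,.012)),(w1,A(456,457),(-.07,-.18,.012))]
x=fit(so,3,[.6,-.1,0],w0,'stand')
print(wp([x[0],x[1],0,x[2]],(-.045,.128,.2)),wp([x[0],x[1],0,x[2]],(-.045,.064,.2)))
# p4 head top in w1
fit([(w1,A(571,330),(hx,-hy,.064)),(w1,A(571,266),(hx,hy,.064)),(s0,S(407,103),(hx,-hy,.064)),(s0,S(475,80),(-hx,hy,.064)),(s0,S(420,75),(-hx,-hy,.064)),(w1,A(518,332),(-hx,-hy,.064)),(d0,D(218,108),(-hx,-hy,.064)),(d0,D(207,136),(-hx,hy,.064))],4,[.56,.03,.2,0],wp,'p4')
E
python3 fit2.py
```

```text
head top corner tri from w2+side/scene (array([0.56550852, 0.18718029, 0.2642466 ]), np.float64(0.733166405105635)) (array([0.53352149, 0.17662067, 0.26079317]), np.float64(0.28561991002706577)) (array([0.52116293, 0.21659063, 0.26499155]), np.float64(3.124955352110078))
pip [0.5433 0.2015 0.1994 0.2997]
[[0.3, 0.9], [-3.3, 0.3], [-3.4, 0.5], [-2.1, 0.7], [0.5, -1.2], [-1.1, 0.4], [-3.2, -0.4], [0.6, -2.7], [1.2, 0.7], [-1.4, 1.3], [-3.2, -0.4], [0.6, -2.7], [1.2, 0.7], [-1.4, 1.3]]
charger base [0.5453 0.2031 0.299 ]
[[-1.8, -2.0], [0.7, 0.0], [-1.1, -1.8], [-0.7, -2.9], [-1.3, 1.3], [-0.9, -0.9], [-0.3, 1.8], [1.5, -1.9], [-1.4, -0.5], [0.6, 1.6]]
stand [ 0.6124 -0.0899  0.0441]
[[-2.5, -1.6], [-2.1, -1.7], [0.3, -2.2], [-1.6, 4.3], [-0.0, 1.6], [-0.1, -1.2], [-1.7, 0.3], [0.9, -0.7], [-1.3, -0.9], [2.1, -1.6], [-0.3, 1.1]]
[0.56182381 0.03595963 0.2       ] [ 0.56464344 -0.02797823  0.2       ]
p4 [0.5636 0.0344 0.1993 0.108 ]
[[0.0, -2.3], [0.1, -0.3], [-2.8, -1.5], [-0.4, -0.0], [-2.3, -0.2], [-0.9, 0.3], [0.0, -0.9], [-2.6, 1.4]]
```

Request:
move_arm([
  [[0.017,0.009,0.0,0,0,-8.5,0.085],[0.033,0.0185,0.04,0,0,-17,0.085],[0.033,0.0185,0.09,0,0,-17,0.085],[0.033,0.0185,0.13,0,0,-17,0.085],[0.033,0.0185,0.13,0,0,-17,0.085]],
])

```text
clock: 2.17
eef_pos: [0.5423, 0.2014, 0.2889]
orientation: [-0.002, 0.596, 0.803, -0.002]
wrist_force: [-0.1, -0.6, 0.2]
grip_width: 0.0853
grasp_force: 0.0
```

Run:
```python
from h import *
st=shot('side','s3'); print(st['eef_pos'],R.from_quat(np.roll(st['orientation'],-1)).as_matrix().round(3))
shot('wrist','w3')
a=cv2.imread('pics/s3.png')[80:380,150:350]; b=cv2.imread('pics/w3.png')
cv2.imwrite('pics/m3.png',np.hstack([cv2.resize(a,(340,510)),cv2.resize(b[:, 140:420],(340,510))]))
```

```text
[0.54229972 0.20144415 0.28888643] [[-0.291  0.957 -0.005]
 [ 0.957  0.291 -0.002]
 [-0.    -0.005 -1.   ]]
```

View pics/m3.png

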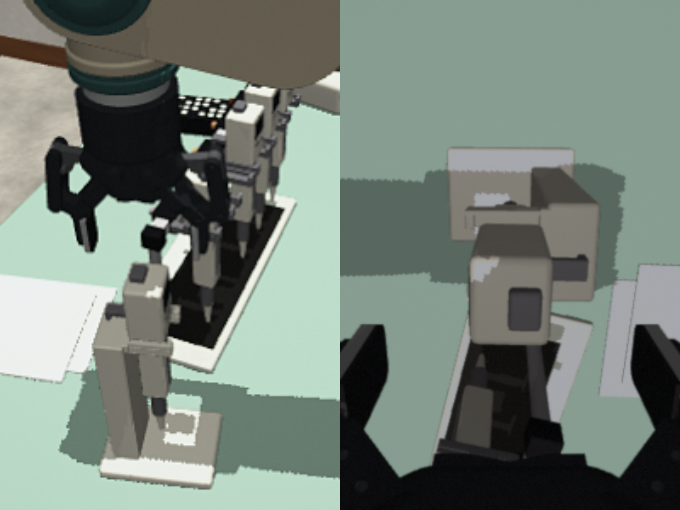

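The view shows the head square to the image and centred between the pads (head 470–551, pad edges 386 and 635). I'll descend and grip.

Request:
move_arm([
  [[0.0005,0.001,0.03,0,0,0,0.085],[0.0005,0.001,0.058,0,0,0,0.085],[0.0005,0.001,0.058,0,0,0,0.05],[0.0005,0.001,0.058,0,0,0,0.03],[0.0005,0.001,0.058,0,0,0,0.03],[0.0005,0.001,0.058,0,0,0,0.03],[0.0005,0.001,0.058,0,0,0,0.03]],
])

```text
clock: 3.15
eef_pos: [0.545, 0.2039, 0.2363]
orientation: [0.001, 0.595, 0.804, 0.002]
wrist_force: [-2.7, -1.4, 6.6]
grip_width: 0.0353
grasp_force: 59.7
```

Request:
move_arm([
  [[0,0,0,0,0,0,0.03],[0,0,0,0,0,0,0.03]],
])

```text
clock: 3.4
eef_pos: [0.545, 0.2039, 0.2362]
orientation: [0.001, 0.595, 0.804, 0.002]
wrist_force: [-1.8, -1.4, 6.6]
grip_width: 0.0351
grasp_force: 59.7
```

Run:
```python
from h import *
st=shot('side','s4'); print(st)
a=cv2.imread('pics/s4.png')[170:390,170:350]; cv2.imwrite('pics/s4u.png',cv2.resize(a,None,fx=2.6,fy=2.6,interpolation=2))
```

```text
{'clock': 3.4, 'qpos': array([ 2.94622171e-01,  2.09010393e-01,  1.21996268e+00, -2.20019497e-04,
        1.70833713e+00, -2.03557756e-03]), 'joint_vel': array([ 1.79758888e-04, -6.88469643e-05,  1.83629541e-04, -5.75212175e-04,
       -9.56976350e-04, -1.88468788e-04]), 'joint_torque': array([ 1.83513821e-01, -4.03886104e+01, -3.32223058e+01,  1.33988578e-01,
       -5.50329611e-01, -2.81623346e-03]), 'eef_pos': array([0.54497769, 0.20387312, 0.23622861]), 'orientation': array([0.00136463, 0.59485311, 0.80383156, 0.00165363]), 'wrist_force': array([-1.7973431 , -1.37729207,  6.57363126]), 'wrist_torque': array([-0.16067768,  0.30523757,  0.01063807]), 'grasp_force': 59.71267104148865, 'grip_width': 0.035114143937208644}
```

View pics/s4u.png

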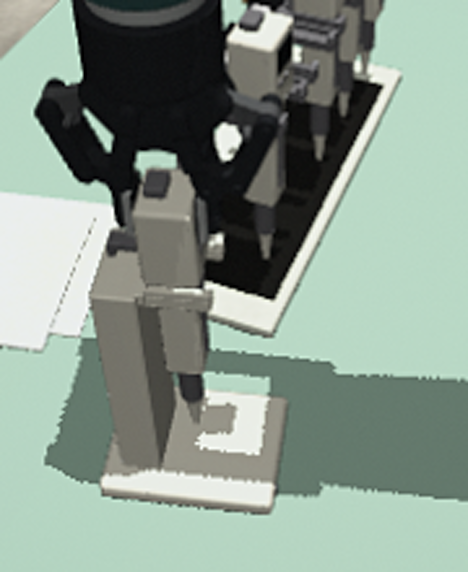

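The grasp looks good: the head is between the pads at (165,230), above the hook. Next I lift it and draw it out.

Request:
move_arm([
  [[0,0,-0.012,0,0,0,0.03],[0,0,-0.03,0,0,0,0.03],[0,0,-0.03,0,0,0,0.03],[0,-0.02,-0.03,0,0,0,0.03],[0,-0.05,-0.03,0,0,0,0.03],[0,-0.08,-0.03,0,0,0,0.03],[0,-0.08,-0.03,0,0,0,0.03],[0,-0.08,-0.03,0,0,0,0.03]],
])

```text
clock: 4.45
eef_pos: [0.4682, 0.1805, 0.2633]
orientation: [0.0, 0.595, 0.804, 0.0]
wrist_force: [1.8, 0.2, -0.8]
grip_width: 0.0354
grasp_force: 61.0
```

Request:
move_arm([
  [[-0.04,-0.01,0,0,0,3,0.03],[-0.09,-0.023,0,0,0,7,0.03],[-0.14,-0.035,0,0,0,11,0.03],[-0.18,-0.045,0,0,0,14.4,0.03],[-0.205,-0.052,0,0,0,14.4,0.03],[-0.205,-0.052,0,0,0,14.4,0.03],[-0.205,-0.052,0,0,0,14.4,0.03]],
])

```text
clock: 5.32
eef_pos: [0.4784, -0.0304, 0.2631]
orientation: [-0.0, 0.691, 0.723, 0.0]
wrist_force: [0.3, 0.4, -1.0]
grip_width: 0.0355
grasp_force: 60.9
```

Run:
```python
from h import *
st=shot('wrist','w5'); print(st['eef_pos'],st['orientation'],st['wrist_force'],st['wrist_torque']);
c=cam('w5'); P=[[.5645-.0255,-.028,.2],[.5645,-.028,.2],[.62,-.028,.2]]
print(proj(c,P),proj(cam('w1'),P))
b=cv2.imread('pics/w5.png')[150:390,260:420]; a=cv2.imread('pics/w1.png')[200:320,325:435]
cv2.imwrite('pics/m5.png',np.hstack([cv2.resize(a,None,fx=4,fy=4,interpolation=2),cv2.resize(b,(320,480),interpolation=2)]))
```

```text
[ 0.47838359 -0.03035094  0.26310668] [-2.71191732e-04  6.90778526e-01  7.23066353e-01  5.09538917e-05] [ 0.29290991  0.39400568 -0.9667003 ] [-0.02687579 -0.04497058 -0.00950957]
[[376.3809674  223.74846321]
 [416.24905554 225.40812434]
 [500.76026907 228.86838366]] [[344.95274334 248.51543439]
 [367.3623466  248.47041329]
 [415.78522577 248.31872793]]
```

View pics/m5.png

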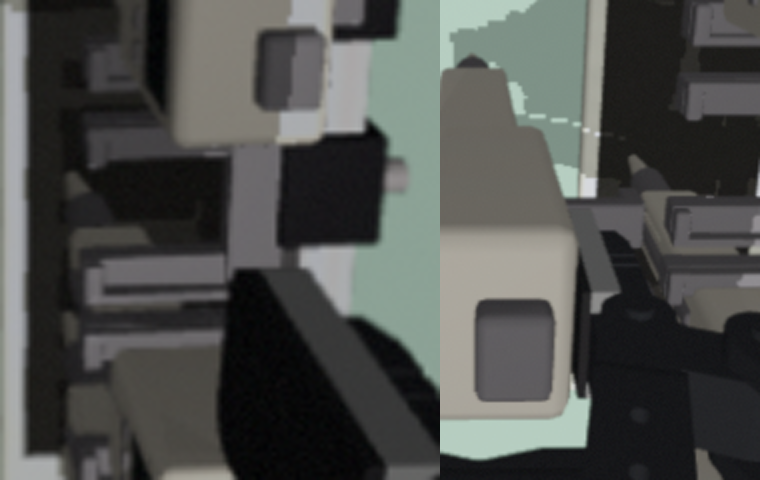

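Run:
```python
from h import *
c,s=np.cos(.044),np.sin(.044)
for zs in (.2,.205):
  for o in (-.009,0,.009):
    print(zs,o)
    for nm in ('w1','w5'):
      out=[]
      for y in (.0265,.015,-.015,-.0265):
        for z in (.005,-.009):
          X,Y=-.0255,y+o; p=proj(cam(nm),[.5645+c*X-s*Y,-.028+s*X+c*Y,zs+z])[0]
          out.append(((p-[325,200])*4 if nm=='w1' else (p-[260,150])*2+[440,0]).round().astype(int).tolist())
      print(nm,out)
```

```text
0.2 -0.009
w1 [[84, 147], [75, 129], [83, 185], [74, 166], [82, 282], [73, 260], [81, 318], [73, 295]]
w5 [[682, 102], [669, 90], [678, 138], [667, 124], [670, 227], [659, 208], [667, 259], [657, 239]]
0.2 0
w1 [[84, 117], [75, 99], [84, 156], [75, 137], [82, 254], [74, 232], [81, 290], [73, 267]]
w5 [[684, 73], [672, 62], [681, 110], [669, 97], [673, 201], [661, 184], [669, 234], [659, 215]]
0.2 0.009
w1 [[85, 86], [76, 69], [84, 125], [75, 107], [83, 225], [74, 204], [82, 261], [73, 240]]
w5 [[687, 43], [674, 34], [684, 81], [671, 70], [675, 175], [664, 158], [672, 208], [661, 191]]
0.205 -0.009
w1 [[87, 154], [78, 135], [86, 193], [77, 173], [85, 290], [76, 267], [84, 327], [76, 303]]
w5 [[686, 107], [674, 94], [683, 144], [671, 129], [674, 234], [663, 215], [671, 267], [660, 246]]
0.205 0
w1 [[88, 123], [78, 105], [87, 163], [78, 143], [85, 262], [77, 239], [85, 298], [76, 275]]
w5 [[689, 77], [676, 66], [686, 115], [673, 102], [677, 208], [665, 190], [674, 242], [662, 222]]
0.205 0.009
w1 [[88, 92], [79, 75], [87, 132], [78, 113], [86, 232], [77, 211], [85, 270], [76, 247]]
w5 [[692, 46], [678, 37], [688, 85], [675, 74], [679, 181], [668, 164], [676, 215], [665, 197]]
```

Run:
```python
from h import *
im=cv2.imread('pics/w5.png'); g=cv2.cvtColor(im,cv2.COLOR_BGR2GRAY)
for col in (265,280,312): print(col,[int(v) for v in g[255:275,col]],[int(v) for v in g[350:370,col]])
q=[0.690778526,0.723066353,0.0000509,-0.00027119]; T=R.from_quat(q).as_matrix(); p0=np.array([.47838,-.03035,.26311])
c=cam('w5')
for dz in (-.030,-.033,-.036):
  for dx in (-.002,0,.002):
    P=[p0+T@np.array([dx+sx*.021,y,dz]) for sx in (1,-1) for y in (.01,-.01)]
    print(dz,dx,proj(c,P).round(1).tolist())
# vertical profile across prongs in w5 at several columns, crop coords v
for u in (700,715): 
  col=int(260+(u-440)/2); print(u,[int(v) for v in g[170:290,col]])
```

```text
265 [103, 102, 102, 103, 102, 102, 103, 108, 116, 124, 132, 139, 146, 153, 154, 157, 158, 160, 161, 164] [165, 165, 165, 165, 165, 164, 163, 156, 149, 154, 184, 196, 197, 197, 197, 197, 197, 196, 197, 197]
280 [102, 102, 101, 103, 103, 102, 103, 109, 116, 124, 132, 139, 146, 153, 155, 157, 158, 160, 161, 163] [131, 161, 165, 165, 164, 165, 162, 156, 149, 157, 193, 197, 197, 197, 197, 197, 197, 197, 197, 197]
312 [102, 103, 102, 102, 103, 102, 103, 109, 116, 124, 132, 140, 147, 152, 155, 157, 158, 160, 161, 163] [126, 162, 165, 165, 164, 164, 161, 153, 148, 160, 194, 197, 197, 197, 197, 197, 197, 197, 197, 197]
-0.03 -0.002 [[308.4, 262.6], [252.1, 262.7], [305.6, 359.0], [254.8, 359.1]]
-0.03 0 [[308.5, 257.5], [252.0, 257.5], [305.7, 354.9], [254.7, 354.9]]
-0.03 0.002 [[308.7, 252.3], [251.8, 252.4], [305.8, 350.7], [254.5, 350.7]]
-0.033 -0.002 [[309.1, 266.5], [251.5, 266.5], [306.1, 364.5], [254.3, 364.5]]
-0.033 0 [[309.2, 261.3], [251.3, 261.3], [306.3, 360.3], [254.2, 360.4]]
-0.033 0.002 [[309.4, 256.0], [251.2, 256.0], [306.4, 356.1], [254.0, 356.1]]
-0.036 -0.002 [[309.8, 
[... 481 characters left out ...]
29, 27, 29, 28, 29, 29, 30, 28, 29, 30, 44, 52, 54, 53, 56, 60, 84, 93, 95, 94, 95, 95, 94, 94, 95, 94, 94, 94, 89, 66, 56, 56, 68, 92, 94, 95, 97, 101, 101, 95, 73, 56, 54, 55, 55, 61, 64, 56, 54, 61, 79, 93, 94]
715 [95, 94, 77, 48, 32, 31, 30, 30, 27, 28, 28, 29, 28, 29, 29, 31, 48, 54, 53, 58, 58, 72, 91, 96, 96, 95, 96, 97, 95, 96, 95, 95, 96, 95, 94, 95, 90, 58, 32, 29, 27, 28, 28, 25, 26, 29, 29, 28, 29, 28, 28, 29, 27, 27, 27, 27, 27, 30, 26, 30, 29, 27, 27, 29, 28, 29, 29, 28, 27, 27, 32, 31, 30, 30, 30, 31, 41, 45, 55, 54, 54, 55, 61, 83, 93, 96, 95, 95, 94, 95, 95, 95, 94, 94, 93, 89, 73, 56, 56, 69, 92, 94, 96, 98, 101, 100, 93, 74, 56, 54, 55, 54, 60, 64, 56, 55, 61, 80, 92, 95]
```

Run:
```python
from h import *
c,s=np.cos(.044),np.sin(.044); C=cam('w5')
for zs in (.199,.202,.205,.208):
  F=lambda o:[proj(C,[.5645+c*-.0135-s*(y+o[0]),-.028+s*-.0135+c*(y+o[0]),zs+z])[0][1]-v for y,z,v in [(.0265,.005,190.7),(.015,0,207),(-.015,0,252.7),(-.015,-.009,246.5),(.0265,-.009,186)]]
  r=least_squares(F,[0.]); dz=-(.064-(.2362-zs))
  q=[0.690778526,0.723066353,0.0000509,-0.00027119]; T=R.from_quat(q).as_matrix(); p0=np.array([.47838,-.03035,.26311])
  m=lambda d:[np.mean([proj(C,p0+T@np.array([d[0]+sx*.0185,0,dz]))[0][1] for sx in(1,-1)])-312]
  d=least_squares(m,[0.]).x[0]
  tgt=-.028+c*r.x[0]; pip=p0[:2]+T[:2,0]*d
  yl=np.array([-s,c])@(pip-[.5645,-.028])-r.x[0]
  print(zs,'o',r.x.round(4),np.round(r.fun,1),'dx',round(d,4),'pip minus slot lateral',round(yl,4))
```

```text
0.199 o [-0.0035] [ 1.   0.5 -1.1 -0.5  0. ] dx -0.0044 pip minus slot lateral 0.0005
0.202 o [-0.0024] [ 0.6  0.4 -0.6 -0.1 -0.4] dx -0.0024 pip minus slot lateral 0.0015
0.205 o [-0.0014] [ 0.3  0.3 -0.1  0.3 -0.8] dx -0.0004 pip minus slot lateral 0.0025
0.208 o [-0.0004] [-0.1  0.1  0.5  0.8 -1.2] dx 0.0016 pip minus slot lateral 0.0035
```

Request:
move_arm([
  [[-0.0023,0.01,0.009,0,0,0,0.03],[-0.0023,0.025,0.018,0,0,0,0.03],[-0.0023,0.04,0.018,0,0,0,0.03],[-0.0023,0.04,0.018,0,0,0,0.03],[-0.0023,0.04,0.018,0,0,0,0.03]],
])

```text
clock: 6.0
eef_pos: [0.518, -0.031, 0.245]
orientation: [-0.0, 0.691, 0.723, -0.0]
wrist_force: [0.0, 0.6, -1.9]
grip_width: 0.0355
grasp_force: 61.0
```

Request:
move_arm([
  [[0,0.003,0,0,0,0,0.03],[0,0.006,0,0,0,0,0.03],[0,0.009,0,0,0,0,0.03],[0,0.012,0,0,0,0,0.03],[0,0.012,0,0,0,0,0.03]],
])

```text
clock: 6.62
eef_pos: [0.5302, -0.0308, 0.2452]
orientation: [-0.0, 0.691, 0.723, -0.0]
wrist_force: [0.6, -0.9, -2.0]
grip_width: 0.0354
grasp_force: 61.1
```

Request:
move_arm([
  [[0,0.003,0,0,0,0,0.03],[0,0.005,0,0,0,0,0.03],[0,0.005,0,0,0,0,0.03]],
])

```text
clock: 7.0
eef_pos: [0.5352, -0.0305, 0.2453]
orientation: [-0.0, 0.691, 0.723, 0.0]
wrist_force: [0.2, -0.6, -0.4]
grip_width: 0.035
grasp_force: 61.0
```

Request:
move_arm([
  [[0,0.004,0,0,0,0,0.03],[0,0.008,0,0,0,0,0.03],[0,0.012,0,0,0,0,0.03],[0,0.016,0,0,0,0,0.03],[0,0.02,0,0,0,0,0.03],[0,0.02,0,0,0,0,0.03]],
])

```text
clock: 7.75
eef_pos: [0.5553, -0.0296, 0.2452]
orientation: [-0.0, 0.691, 0.723, -0.0]
wrist_force: [-0.3, 0.7, -1.7]
grip_width: 0.0355
grasp_force: 61.0
```

Request:
move_arm([
  [[0,0.002,0,0,0,0,0.03],[0,0.005,0,0,0,0,0.03],[0,0.008,0,0,0,0,0.03],[0,0.01,0,0,0,0,0.03],[0,0.01,0,0,0,0,0.03]],
])

```text
clock: 8.38
eef_pos: [0.5651, -0.0292, 0.2452]
orientation: [-0.0, 0.691, 0.723, -0.0]
wrist_force: [0.1, 0.2, -1.4]
grip_width: 0.0352
grasp_force: 61.0
```

Now I feel for the back end of the slot.

Request:
move_arm([
  [[0,0.001,0,0,0,0,0.03],[0,0.002,0,0,0,0,0.03],[0,0.003,0,0,0,0,0.03],[0,0.004,0,0,0,0,0.03],[0,0.004,0,0,0,0,0.03]],
])

```text
clock: 9.0
eef_pos: [0.5687, -0.029, 0.2453]
orientation: [-0.0, 0.691, 0.723, -0.0]
wrist_force: [-3.0, -0.0, -0.5]
grip_width: 0.035
grasp_force: 61.3
```

Request:
move_arm([
  [[0,-0.0028,0,0,0,0,0.03],[0.001,-0.0028,0,0,0,0,0.03],[0.002,-0.0028,0,0,0,0,0.03],[0.003,-0.0028,0,0,0,0,0.03],[0.003,-0.0028,0,0,0,0,0.03]],
])

```text
clock: 9.62
eef_pos: [0.5661, -0.026, 0.2453]
orientation: [0.0, 0.691, 0.723, 0.0]
wrist_force: [-0.8, 1.0, -1.3]
grip_width: 0.0355
grasp_force: 61.1
```

Request:
move_arm([
  [[-0.002,0,0,0,0,0,0.03],[-0.004,0,0,0,0,0,0.03],[-0.005,0,0,0,0,0,0.03],[-0.006,0,0,0,0,0,0.03],[-0.006,0,0,0,0,0,0.03]],
])

```text
clock: 10.25
eef_pos: [0.5663, -0.0302, 0.2454]
orientation: [-0.001, 0.69, 0.724, 0.001]
wrist_force: [-0.9, 9.5, 0.4]
grip_width: 0.0352
grasp_force: 61.1
```

Request:
move_arm([
  [[0.003,0,0,0,0,0,0.03],[0.005,0,0,0,0,0,0.03],[0.0065,0,0,0,0,0,0.03],[0.0075,0,0,0,0,0,0.03],[0.0075,0,0,0,0,0,0.03]],
])

```text
clock: 10.88
eef_pos: [0.5661, -0.0252, 0.2454]
orientation: [0.0, 0.691, 0.723, -0.0]
wrist_force: [-0.5, -2.9, -1.2]
grip_width: 0.0351
grasp_force: 61.0
```

Contacts were at y about −29.5 and −25.5 mm, so the slot's middle is at about −27.5. I'll centre there and lower.

Request:
move_arm([
  [[-0.003,0,0,0,0,0,0.03],[-0.003,0,0,0,0,0,0.03],[-0.003,0,0.002,0,0,0,0.03],[-0.003,0,0.004,0,0,0,0.03],[-0.003,0,0.006,0,0,0,0.03],[-0.003,0,0.006,0,0,0,0.03]],
])

```text
clock: 11.62
eef_pos: [0.5661, -0.0276, 0.239]
orientation: [-0.0, 0.691, 0.723, -0.0]
wrist_force: [0.7, 0.5, -1.4]
grip_width: 0.0349
grasp_force: 60.9
```

Request:
move_arm([
  [[0,0,0.001,0,0,0,0.03],[0,0,0.002,0,0,0,0.03],[0,0,0.003,0,0,0,0.03],[0,0,0.004,0,0,0,0.03],[0,0,0.004,0,0,0,0.03]],
])

```text
clock: 12.25
eef_pos: [0.5662, -0.0277, 0.2363]
orientation: [0.0, 0.691, 0.723, 0.0]
wrist_force: [-2.6, 0.0, 4.8]
grip_width: 0.0354
grasp_force: 61.7
```

The force rises at z 0.2363, the same height as when seated on the charger, so the shoulders are home. I release and retreat upward.

Request:
move_arm([
  [[0,0,0,0,0,0,0.045],[0,0,0,0,0,0,0.055],[0,0,0,0,0,0,0.06],[0,0,0,0,0,0,0.06]],
])

```text
clock: 12.75
eef_pos: [0.5662, -0.0276, 0.2352]
orientation: [-0.0, 0.691, 0.723, -0.0]
wrist_force: [0.4, -0.2, -1.1]
grip_width: 0.0597
grasp_force: 0.0
```

Request:
move_arm([
  [[0,0,-0.01,0,0,0,0.06],[0,0,-0.03,0,0,0,0.06],[0,0,-0.06,0,0,0,0.06],[0,0,-0.1,0,0,0,0.06],[0,-0.06,-0.14,0,0,0,0.06],[0.01,-0.1,-0.16,0,0,0,0.06],[0.01,-0.1,-0.16,0,0,0,0.06],[0.01,-0.1,-0.16,0,0,0,0.06]],
])

```text
clock: 13.75
eef_pos: [0.466, -0.0222, 0.3952]
orientation: [0.0, 0.691, 0.723, 0.0]
wrist_force: [0.5, 0.8, -0.5]
grip_width: 0.0601
grasp_force: 0.0
```

Run:
```python
from h import *
shot('scene','s9'); shot('side','t9'); st=shot('wrist','w9'); print(st['eef_pos'],st['wrist_force'])
a=cv2.imread('pics/s9.png')[135:265,130:310]; b=cv2.imread('pics/t9.png')[120:290,230:330]; w=cv2.imread('pics/w9.png')[150:420,280:460]
r=lambda i,h:cv2.resize(i,(int(i.shape[1]*h/i.shape[0]),h),interpolation=2)
top=r(a,300); bot=np.hstack([r(b,290),r(w,290)]); W=max(top.shape[1],bot.shape[1])
p=lambda i:cv2.copyMakeBorder(i,0,0,0,W-i.shape[1],0)
cv2.imwrite('pics/m9.png',np.vstack([p(top),p(bot)]))
```

```text
[ 0.46635172 -0.02227795  0.39388952] [ 0.18900805 -0.74508574 -0.08219374]
```

View pics/m9.png

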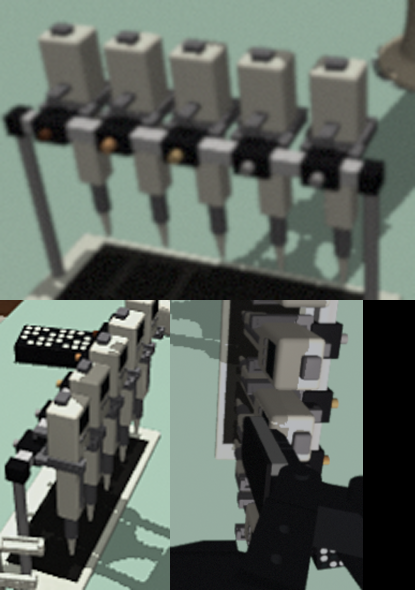

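All five pipettes now hang upright in line at the same height. The placed one is fourth, with its head at about (268,85) and its hook towards the rail, and the arm is clear of everything.

```bash
python3 -c "
from plant import job; print(job.hand_in())"
```

```text
the job is handed in; nothing more can be done
None
```

The pipette hangs fully home in the free (fourth) fork, hook towards the rail; the neighbours look undisturbed in the last pictures, the arm is clear, and the job was handed in at about 14 s.

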